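# Complete the punch stand and present the doming punch

## Task

Get the bench ready for doming: first stand the two spare punches from the carrier block in the two empty holes of the five-hole stand, feet down and fully home, so that every hole is filled. Then draw the doming punch out of its slanted sleeve, turn it upright with the nose down, and hold it still, centred over the cup in the top of the doming block with the nose about 4 cm above the cup's mouth, never letting it hit the block; finish while still holding it there. Leave the other things on the bench where they are.

Things in the scene. Friction and masses are not known exactly. Their poses are not given: they have to be found in the camera images.
- punch0: loose steel ball-headed punch, one of five alike, upright in a hole of the stand or (the two spares) in the carrier: round shank 14 in diameter, 80 long, foot chamfered 2 x 3, then a ball head 14 to 18 in diameter; 92 to 96 long, 0.11 kg. Origin: centre of the flat foot; z up the shank to the ball. Grip the shank about 50 above the foot
- punch1: loose steel ball-headed punch, one of five alike, upright in a hole of the stand or (the two spares) in the carrier: round shank 14 in diameter, 80 long, foot chamfered 2 x 3, then a ball head 14 to 18 in diameter; 92 to 96 long, 0.11 kg. Origin: centre of the flat foot; z up the shank to the ball. Grip the shank about 50 above the foot
- punch2: loose steel ball-headed punch, one of five alike, upright in a hole of the stand or (the two spares) in the carrier: round shank 14 in diameter, 80 long, foot chamfered 2 x 3, then a ball head 14 to 18 in diameter; 92 to 96 long, 0.11 kg. Origin: centre of the flat foot; z up the shank to the ball. Grip the shank about 50 above the foot
- punch3: loose steel ball-headed punch, one of five alike, upright in a hole of the stand or (the two spares) in the carrier: round shank 14 in diameter, 80 long, foot chamfered 2 x 3, then a ball head 14 to 18 in diameter; 92 to 96 long, 0.11 kg. Origin: centre of the flat foot; z up the shank to the ball. Grip the shank about 50 above the foot
- punch4: loose steel ball-headed punch, one of five alike, upright in a hole of the stand or (the two spares) in the carrier: round shank 14 in diameter, 80 long, foot chamfered 2 x 3, then a ball head 14 to 18 in diameter; 92 to 96 long, 0.11 kg. Origin: centre of the flat foot; z up the shank to the ball. Grip the shank about 50 above the foot
- cell0: one of the five abutting wooden cells (48 x 50 x 30) of the fixed stand, in one straight row, 50 apart along the cells' own y; one round hole each, 18 in diameter, 25 deep, 2 mm chamfer. Any two of the five are empty at first. Origin: centre of the underside, 8 above the bench, below the hole's axis; hole's floor 5 and mouth 30 above the origin
- cell1: one of the five abutting wooden cells (48 x 50 x 30) of the fixed stand, in one straight row, 50 apart along the cells' own y; one round hole each, 18 in diameter, 25 deep, 2 mm chamfer. Any two of the five are empty at first. Origin: centre of the underside, 8 above the bench, below the hole's axis; hole's floor 5 and mouth 30 above the origin
- cell2: one of the five abutting wooden cells (48 x 50 x 30) of the fixed stand, in one straight row, 50 apart along the cells' own y; one round hole each, 18 in diameter, 25 deep, 2 mm chamfer. Any two of the five are empty at first. Origin: centre of the underside, 8 above the bench, below the hole's axis; hole's floor 5 and mouth 30 above the origin
- cell3: one of the five abutting wooden cells (48 x 50 x 30) of the fixed stand, in one straight row, 50 apart along the cells' own y; one round hole each, 18 in diameter, 25 deep, 2 mm chamfer. Any two of the five are empty at first. Origin: centre of the underside, 8 above the bench, below the hole's axis; hole's floor 5 and mouth 30 above the origin
- cell4: one of the five abutting wooden cells (48 x 50 x 30) of the fixed stand, in one straight row, 50 apart along the cells' own y; one round hole each, 18 in diameter, 25 deep, 2 mm chamfer. Any two of the five are empty at first. Origin: centre of the underside, 8 above the bench, below the hole's axis; hole's floor 5 and mouth 30 above the origin
- carrier: fixed plywood block, 50 (x) x 110 (y) x 31 high, with two holes 18 in diameter, 18 deep, 28 either side of its centre along its y; the two spare punches stand in them, feet 13 above the bench. Origin: centre of its underside, on the bench
- dome_punch: doming punch: loose steel rod, 16 in diameter, 150 long, one end a round nose, the other a flat head, 0.18 to 0.29 kg; stands nose down in the slanted sleeve, leaning 35 deg from vertical, head away from the robot, 95 of it sticking out. Origin: tip of the nose; z along the rod to the head. Fingers pointing straight down can grip it across the lean 100 from the nose
- sleeve: fixed wooden holder, foot 120 x 64, whose 40 x 40 x 63 block leans 35 deg towards the holder's own +x, with a blind hole 19 in diameter, 55 deep, along the lean. Origin: on the bench under its middle; the hole's bottom is at x = -45, z = 22, its mouth at x = -13, z = 67
- cup (a point): centre of the mouth of the round cup (40 wide, 14 deep) in the top of the doming block, 64 above the bench; z up
- jar_a: bystander, loose: glass jar with a white lid, 76 across, 90 high; origin: centre of its underside
- jar_b: bystander, loose: the same as jar_a
- mallet: bystander, loose: white nylon-faced mallet lying down, about 267 long; origin: underside, on its wooden handle at mid-length
- bowl: bystander, loose: small open brass bowl, 56 across, 26 high, standing among the task's things; origin: centre of its underside
- pliers: bystander, loose: pliers with dark grips lying flat, about 145 long, 12 high; origin: near the pivot, underside
- file: bystander, loose: small file with a wooden handle lying flat, about 170 long, 18 high; origin: mid-length, underside
- tube_cup: bystander, loose: dark steel open cup, 64 across, 95 high; origin: centre of its underside
- dome_block: the fixed doming block: bare steel cube of 64 with a cup in its top; origin: centre of its underside, on the bench
Not all that is in view belongs to the job. Of the things like the sleeve, leave any that is turquoise; of the rest the smaller one is meant.

How it is judged (in metres and radians):
On the way, in this order (a step that is already met when the one before it is completed fails the run):
1. all five holes of the stand are filled, each with a punch fully home and let go, while the doming punch is still in its sleeve (height (world z) of each of punch0, punch1, punch2, punch3, punch4 below 0.018 m and angle between each of punch0, punch1, punch2, punch3, punch4's own z axis and vertical below 0.25 rad and (horizontal distance between punch0 and cell0 below 0.007 m or horizontal distance between punch0 and cell1 below 0.007 m or horizontal distance between punch0 and cell2 below 0.007 m or horizontal distance between punch0 and cell3 below 0.007 m or horizontal distance between punch0 and cell4 below 0.007 m) and (horizontal distance between punch1 and cell0 below 0.007 m or horizontal distance between punch1 and cell1 below 0.007 m or horizontal distance between punch1 and cell2 below 0.007 m or horizontal distance between punch1 and cell3 below 0.007 m or horizontal distance between punch1 and cell4 below 0.007 m) and (horizontal distance between punch2 and cell0 below 0.007 m or horizontal distance between punch2 and cell1 below 0.007 m or horizontal distance between punch2 and cell2 below 0.007 m or horizontal distance between punch2 and cell3 below 0.007 m or horizontal distance between punch2 and cell4 below 0.007 m) and (horizontal distance between punch3 and cell0 below 0.007 m or horizontal distance between punch3 and cell1 below 0.007 m or horizontal distance between punch3 and cell2 below 0.007 m or horizontal distance between punch3 and cell3 below 0.007 m or horizontal distance between punch3 and cell4 below 0.007 m) and (horizontal distance between punch4 and cell0 below 0.007 m or horizontal distance between punch4 and cell1 below 0.007 m or horizontal distance between punch4 and cell2 below 0.007 m or horizontal distance between punch4 and cell3 below 0.007 m or horizontal distance between punch4 and cell4 below 0.007 m) and contact force between the fingers and punch0 below 0.2 N and contact force between the fingers and punch1 below 0.2 N and contact force between the fingers and punch2 below 0.2 N and contact force between the fingers and punch3 below 0.2 N and contact force between the fingers and punch4 below 0.2 N and linear speed of each of punch0, punch1, punch2, punch3, punch4 below 0.03 m/s and distance between dome_punch and sleeve below 0.065 m), for 0.2 s.
2. the doming punch is clear of its sleeve, held by the fingers, nose above the bench by more than 70 mm (distance between dome_punch and sleeve above 0.09 m and height (world z) of dome_punch above 0.07 m and contact force between the fingers and dome_punch above 1 N and contact force between dome_punch and sleeve below 0.1 N), for 0.1 s.
At the end, for the whole second after the job is handed in: Five punches each in their own hole: foot within 7 mm of its axis and 5 mm of its floor, lean under 14 deg, let go, at rest. Fingers hold the doming punch still (over 2 N), nose down, within 10 deg of upright, within 15 mm of the cup's centre, 12 to 75 mm above its mouth, off the sleeve (height (world z) of each of punch0, punch1, punch2, punch3, punch4 below 0.018 m and angle between each of punch0, punch1, punch2, punch3, punch4's own z axis and vertical below 0.25 rad and (horizontal distance between punch0 and cell0 below 0.007 m or horizontal distance between punch0 and cell1 below 0.007 m or horizontal distance between punch0 and cell2 below 0.007 m or horizontal distance between punch0 and cell3 below 0.007 m or horizontal distance between punch0 and cell4 below 0.007 m) and (horizontal distance between punch1 and cell0 below 0.007 m or horizontal distance between punch1 and cell1 below 0.007 m or horizontal distance between punch1 and cell2 below 0.007 m or horizontal distance between punch1 and cell3 below 0.007 m or horizontal distance between punch1 and cell4 below 0.007 m) and (horizontal distance between punch2 and cell0 below 0.007 m or horizontal distance between punch2 and cell1 below 0.007 m or horizontal distance between punch2 and cell2 below 0.007 m or horizontal distance between punch2 and cell3 below 0.007 m or horizontal distance between punch2 and cell4 below 0.007 m) and (horizontal distance between punch3 and cell0 below 0.007 m or horizontal distance between punch3 and cell1 below 0.007 m or horizontal distance between punch3 and cell2 below 0.007 m or horizontal distance between punch3 and cell3 below 0.007 m or horizontal distance between punch3 and cell4 below 0.007 m) and (horizontal distance between punch4 and cell0 below 0.007 m or horizontal distance between punch4 and cell1 below 0.007 m or horizontal distance between punch4 and cell2 below 0.007 m or horizontal distance between punch4 and cell3 below 0.007 m or horizontal distance between punch4 and cell4 below 0.007 m) and contact force between the fingers and punch0 below 0.2 N and contact force between the fingers and punch1 below 0.2 N and contact force between the fingers and punch2 below 0.2 N and contact force between the fingers and punch3 below 0.2 N and contact force between the fingers and punch4 below 0.2 N and linear speed of each of punch0, punch1, punch2, punch3, punch4, dome_punch below 0.03 m/s and angle between dome_punch's own z axis and vertical below 0.17 rad and horizontal distance between dome_punch and cup below 0.015 m and z of dome_punch in the frame of cup between 0.012 and 0.075 m and contact force between the fingers and dome_punch above 2 N and contact force between dome_punch and sleeve below 0.1 N); the arm keeps its last pose, push and grip.
It fails at once if a bystander is moved by more than 40 mm (distance of any of jar_a, jar_b, mallet, bowl, pliers, file, tube_cup from where it was at the start of the episode above 0.04 m).
It fails at once if the doming punch hits the doming block (more than 3 N) (contact force between dome_punch and dome_block above 3 N).
It also fails if it takes over 58 s, if anything falls off the work surface, if the arm or the gripper's body presses on something with over 40 N, if the wrist force passes 120 N, or if a joint passes its speed limit or range.

## Robot

A 6-joint arm with a two-finger parallel gripper is mounted at the origin on the work surface. World frame = base frame: x ahead of the robot, y to its left, z up, the work surface at z = 0. Lengths are in m, angles in degrees, forces in N, time in s.
With the tool pointing down it reaches from about 0.325 to 0.775 m from the base axis. Payload 5.5 kg.
Tool frame: the origin (TCP) lies at the centre of the arm's flange, where the gripper is bolted on; the fingertips stand 182 mm ahead of it and the grasp point (between the pads) lies 163 mm ahead of it; z points along the fingers, y is the line along which they close (so a half turn about z gives the same grasp; the last joint's range is limited). The gripper opens to 88 mm and grips with 3 to 60 N. Pads are 20 mm wide; open, the fingers measure 115 mm over their backs; the gripper's body (75 mm by 178 mm) begins 61 mm behind the grasp point.
Start: joints at [68.944, 5.22, 70.514, -0, 104.267, -3.249], TCP at [0.183, 0.571, 0.405] pointing down, gripper open.
Joint ranges: [-164.24, 164.24], [-49.07, 125.15], [9.68, 141.18], [-86.29, 266.29], [3.28, 154.24], [-151.56, 151.56]. Speed limits (degrees/s): [147.25, 147.25, 172.46, 180, 180, 180].

## Interface

Orientations are given as [roll, pitch, yaw] about the fixed x, y, z axes, in that order (R = Rz(yaw) Ry(pitch) Rx(roll)).
In Python, from station import r gives the robot as it stands. The module is installed in compiled form; this text tells all that it offers. Calls block until the motion is done:
- r.reach(position, orientation): joint-space move of the TCP to a pose.
- r.servo_line(position, rotation=None, speed=0.15): straight line of the TCP; rotation=None keeps the orientation; speed is the mean speed in m/s.
- r.move_joints(angles): joint-space move.
- r.let_go() and r.grab(squeeze=None): open the fingers fully, or close them until they stop; squeeze is the grip in N (None keeps the last).
- r.wait(seconds).
- r.inverse_kinematics(position, orientation): joint angles nearest the present ones, or None.
- r.sense(): the state.
- r.snapshot(name): name is "scene" or "side" or "wrist"; returns a dict with "frame" (420x560x3 uint8, red, green, blue), "fx", "fy", "cx", "cy" (pixels), "R" (3x3) and "t" (3): a world point X has camera coordinates R X + t. Camera axes: x right, y down, z forward; pixel columns grow to the right and rows downward; lengths in m; the calibration is good to about 2 mm. A picture is of the moment at which its call begins. There is no depth.
A pose or a line that the arm cannot do raises r.IKError and nothing moves.
- r.hand_in(): hands the job in; it is judged then, once.
The state is a dict: "clock": time; "joints": joint angles; "joint_vel": joint speeds; "joint_torque": joint torques, N m; "tcp_pos": TCP position; "orientation": TCP orientation; "contact_force": force on the tool from outside, world axes, zero at the start; "torque": the same for the moment, N m; "opening": finger opening in m; "gripper_force": force on a finger pad.
Only numpy, scipy, OpenCV 4.12 (cv2) and the standard library are available. Lean on these libraries where they do the work, as an engineer would, in place of code of your own. Each camera call takes 0.05 s, during which the arm holds its last target. There are 200 camera calls.

## Working session

There is one attempt and no reset: what is moved stays moved. The work goes in short steps, each a Python script; the robot and the scene stay as the last script left them, time stands still between calls to the robot, and variables do not carry over. Pictures are saved under pics/ and viewed, at most 10 in all, crops included, and the job is handed in when it is done.

```bash
mkdir -p pics
cat > h.py <<'E'
import numpy as np, cv2
from station import r
def snap(n,f=None):
    s=r.snapshot(n); s['R']=np.array(s['R']);s['t']=np.array(s['t'])
    if f: cv2.imwrite('pics/'+f,s['frame'][:,:,::-1])
    return s
def ray(s,u,v):
    d=s['R'].T@np.array([(u-s['cx'])/s['fx'],(v-s['cy'])/s['fy'],1]); return -s['R'].T@s['t'],d
def onz(s,u,v,z):
    c,d=ray(s,u,v); return c+d*(z-c[2])/d[2]
def proj(s,X):
    c=s['R']@np.array(X)+s['t']; return np.array([s['fx']*c[0]/c[2]+s['cx'],s['fy']*c[1]/c[2]+s['cy']])
def tri(obs):
    A=np.zeros((3,3));b=np.zeros(3)
    for s,u,v in obs:
        c,d=ray(s,u,v);d=d/np.linalg.norm(d);P=np.eye(3)-np.outer(d,d);A+=P;b+=P@c
    return np.linalg.solve(A,b)
E
python3 - <<'E'
from h import *
import pickle
S={}
for n in ['scene','side','wrist']:
    s=snap(n,n+'0.png');S[n]=s
    print(n,s['fx'],s['fy'],s['cx'],s['cy'],(-s['R'].T@s['t']).round(3),s['R'].round(3).tolist())
pickle.dump(S,open('S0.pkl','wb'))
print(r.sense())
for n in ['scene','side']:
    im=cv2.imread(f'pics/{n}0.png'); cv2.imwrite(f'pics/{n}0b.png',cv2.resize(im,(800,600),interpolation=cv2.INTER_CUBIC))
E
```

```text
scene 467.4211189539493 467.4211189539493 271.6324492203521 208.85016405223544 [ 1.346 -0.304  0.716] [[0.392, 0.92, -0.021], [0.542, -0.249, -0.802], [-0.743, 0.303, -0.596]]
side 504.31014373912427 504.31014373912427 283.0958229083286 209.54841183500955 [-0.08  -0.613  0.714] [[0.708, -0.706, -0.0], [-0.406, -0.408, -0.818], [0.577, 0.579, -0.576]]
wrist 300.32529880446464 300.32529880446464 283.76180143405884 211.9630716802456 [0.121 0.592 0.384] [[0.305, 0.952, -0.002], [0.924, -0.296, 0.244], [0.232, -0.076, -0.97]]
{'clock': 0.15, 'joints': array([ 6.89435984e+01,  5.25459418e+00,  7.05679714e+01, -1.04236630e-03,
        1.04268700e+02, -3.24825230e+00]), 'joint_vel': array([-0.01086759, -0.11664544, -0.12749239,  0.00385785, -0.05687891,
       -0.07287842]), 'joint_torque': array([ 1.96264467e-03, -4.47049141e+01, -4.06905019e+01,  6.99035218e-02,
        2.75691412e-02, -1.06706170e-04]), 'tcp_pos': array([0.18351424, 0.57129163, 0.40373271]), 'orientation': array([-1.79908824e+02, -4.16230698e-03,  1.62191591e+02]), 'contact_force': array([ 0.33878707,  1.09804005, -0.24085179]), 'torque': array([ 0.00206928, -0.02159478,  0.04465124]), 'gripper_force': 0.0, 'opening': 0.08794827468011937}
```

View pics/scene0b.png

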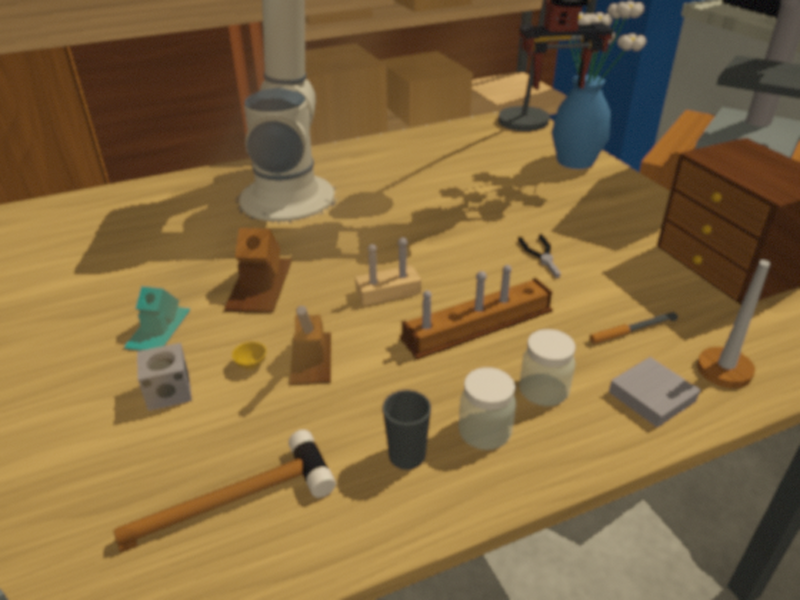

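View pics/side0b.png

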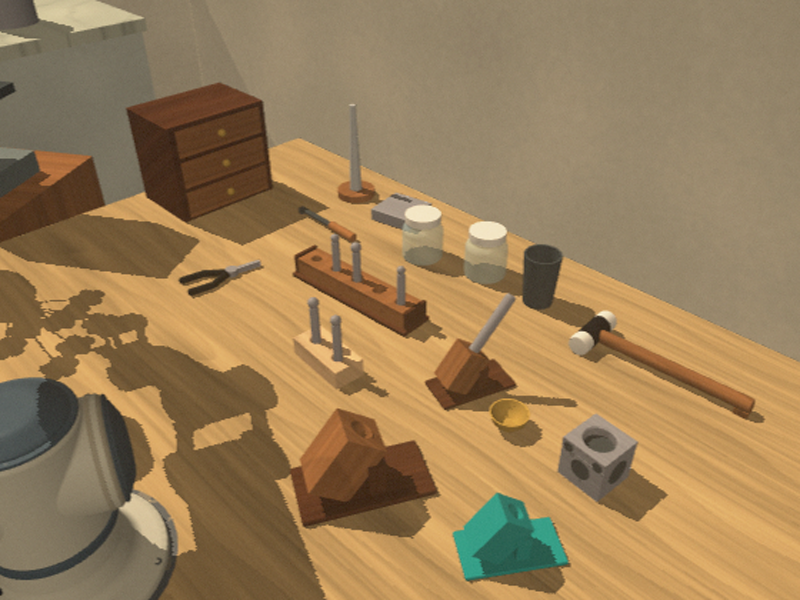

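The scene view (800x600) shows carrier punch heads at (373,248) and (403,241), stand heads at (427,295), (480,276) and (506,269), the punch head at (305,314) and the cup at (162,360). In the side view the matching points are (336,321), (313,303), (401,271), (356,246), (336,239), (508,298) and (600,440).

Run:
```python
from h import *
import pickle
S=pickle.load(open('S0.pkl','rb'));a,b=S['scene'],S['side']
for n,p,q in [('carA',(373,248),(336,321)),('carB',(403,241),(313,303)),('st1',(427,295),(401,271)),('st2',(480,276),(356,246)),('st3',(506,269),(336,239)),('dome',(305,314),(508,298)),('cup',(162,360),(600,440)),('bowl',(249,352),(510,410)),('standR',(540,285),(313,252)),('jar',(549,345),(423,214))]:
    X=tri([(a,p[0]*.7,p[1]*.7),(b,q[0]*.7,q[1]*.7)]);print(n,X.round(4),(proj(a,X)/.7-p).round(1))
def crop(n,x0,y0,w,h,W,H): return cv2.resize(S[n]['frame'][y0:y0+h,x0:x0+w,::-1],(W,H),interpolation=cv2.INTER_CUBIC)
# scene stand+carrier, side stand+carrier ; sleeve/dome
im=np.vstack([np.hstack([crop('scene',235,155,160,100,400,250),crop('side',195,155,112,70,400,250)]),np.hstack([crop('scene',90,205,160,140,400,350),crop('side',290,195,160,140,400,350)])])
cv2.imwrite('pics/crops.png',im)
```

```text
carA [0.4318 0.041  0.0973] [-0.7  0.9]
carB [0.4351 0.0965 0.099 ] [-0.5  0.8]
st1 [0.5909 0.0686 0.0958] [-0.2  0.3]
st2 [0.5851 0.1669 0.1011] [ 0.3 -0.5]
st3 [0.5821 0.2162 0.097 ] [-0.3  0.5]
dome [ 0.6057 -0.1308  0.1344] [ 0.2 -0.2]
cup [ 0.5321 -0.3378  0.0615] [-1.3  0.8]
bowl [ 0.5257 -0.2086  0.0269] [ 0.1 -0.1]
standR [0.5831 0.2871 0.0422] [-0.9  1.4]
jar [0.7608 0.1819 0.0875] [ 0.6 -0.8]
```

View pics/crops.png

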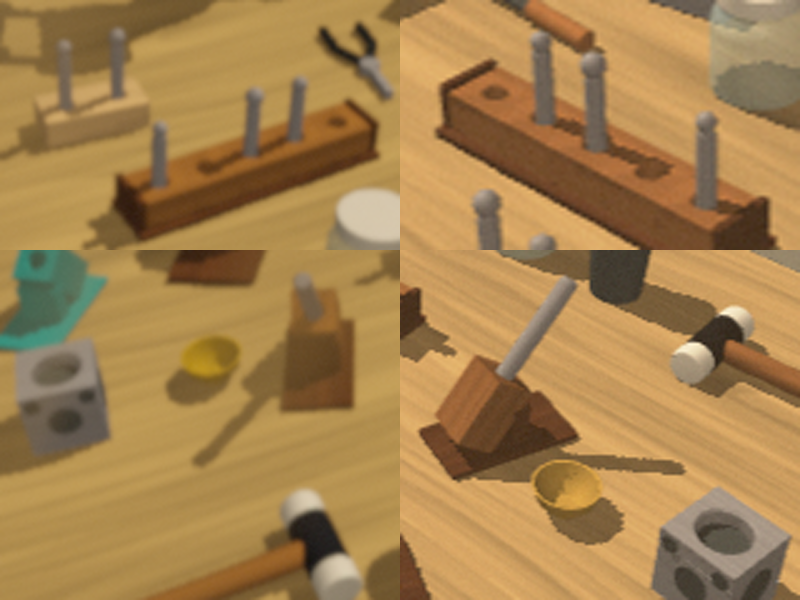

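The crops show the empty holes at scene pixels (317,221) and (370,204), and at side pixels (266,202) and (221,181). They are the 2nd and 5th along +y. The brown sleeve holding the rod is the one to use.

Run:
```python
from h import *
import pickle
S=pickle.load(open('S0.pkl','rb'));a,b=S['scene'],S['side']
print(tri([(a,317,221),(b,265.8,201.8)]),tri([(a,369.8,203.8),(b,221.3,181)]))
print('cab',tri([(a,742*.7,300*.7),(b,190*.7,217*.7)]),onz(b,190*.7,217*.7,0), tri([(a,775*.7,202*.7),(b,178*.7,135*.7)]))
print('vase',onz(a,578*.7,162*.7,0),'disk',onz(a,525*.7,118*.7,0),'tip',proj(a,[.183,.571,.222])/.7,'tcp',proj(a,[.183,.571,.405])/.7)
try:
    p=r.sense()['tcp_pos']
    r.servo_line([.15,.46,.44],speed=.3)
    r.reach([.51,.13,.43],[180,0,90])
    w=snap('wrist','w1.png'); pickle.dump(w,open('W1.pkl','wb'))
    r.reach([.56,-.27,.43],[180,0,90])
    w=snap('wrist','w2.png'); pickle.dump(w,open('W2.pkl','wb'))
    s=r.sense();print(s['clock'],s['joints'].round(1),s['contact_force'])
except r.IKError as e: print('IK',e)
for n in ['w1','w2']: cv2.imwrite(f'pics/{n}b.png',cv2.resize(cv2.imread(f'pics/{n}.png'),(800,600),interpolation=cv2.INTER_CUBIC))
```

```text
[0.58997186 0.11741912 0.03885658] [0.57821189 0.26986741 0.03474214]
cab [ 0.61402602  0.78179669 -0.10575115] [0.53114376 0.62506552 0.        ] [0.61273279 0.77108027 0.10990205]
vase [0.13366389 0.69997864 0.        ] disk [-0.16309837  0.73715415  0.        ] tip [556.98418476  86.18611106] tcp [569.03453441  -5.97408723]
4.075 [-28.8   9.   63.8   0.  107.2 -28.9] [ 0.66799677 -0.67948207  0.52126349]
```

View pics/w1b.png

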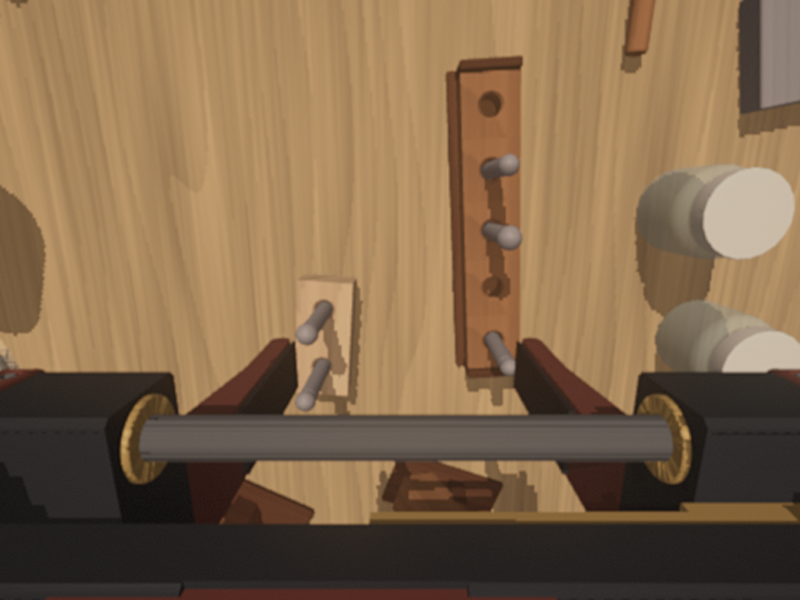

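View pics/w2b.png

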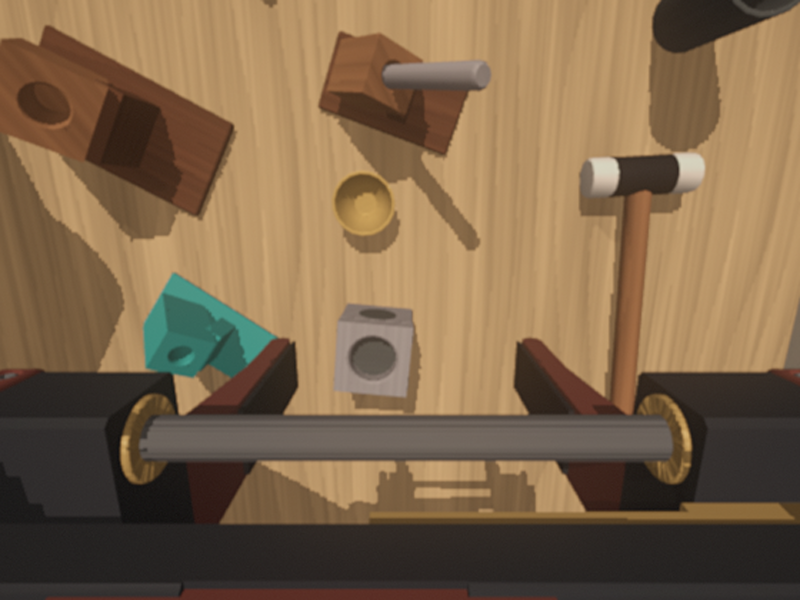

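The wrist views (800x600) show empty holes at (490,103) and (492,287), spare heads at (306,331) and (306,401), the cup centre at (373,357), the rod head at (483,74), and the sleeve foot corners.

Run:
```python
from h import *
import pickle
S=pickle.load(open('S0.pkl','rb'));a,b=S['scene'],S['side']
w1=pickle.load(open('W1.pkl','rb'));w2=pickle.load(open('W2.pkl','rb'))
k=.7
for n,u,v,z in [('h5',490,103,.038),('h2',492,287,.038),('hd3',510,163,.099),('hd2',509,237,.099),('hd1',507,367,.099),('cB',306,331,.099),('cA',306,401,.099),('cBbase',323,306,.031),('cAbase',321,365,.031)]:
    X=onz(w1,u*k,v*k,z);print(n,X.round(4))
for n,u,v,z in [('cup',373,357,.064),('head',483,74,.145),('f1',345,32,.0),('f2',319,105,.005),('f3',445,154,.005),('f4',468,95,.005)]:
    X=onz(w2,u*k,v*k,z);print(n,X.round(4))
for n,w,p,q,t in [('cB',w1,(306,331),(403,241),(313,303)),('cA',w1,(306,401),(373,248),(336,321)),('head',w2,(483,74),(302,313),(511,298)),('cup',w2,(373,357),(162,360),(601,440)),('h5',w1,(490,103),(528.5,291),(316,258.5)),('h2',w1,(492,287),(453,316),(380,288))]:
    o=[(w,p[0]*k,p[1]*k),(a,p and q[0]*k,q[1]*k),(b,t[0]*k,t[1]*k)]
    X=tri(o);print('tri',n,X.round(4),[(proj(s,X)/k-np.array([u,v])/k).round(1).tolist() for s,u,v in o])
# shape centroids: gray rod in w2, dark hole in w1
hsv=cv2.cvtColor(w2['frame'],cv2.COLOR_RGB2HSV); c=hsv[35:70,265:350]
m=((c[:,:,1]<70)).astype(np.uint8)
n,l,st,ce=cv2.connectedComponentsWithStats(m); i=1+np.argmax(st[1:,4]); print(st[i],ce[i]+[265,35])
cn=max(cv2.findContours(m,0,2)[0],key=cv2.contourArea);print(cv2.minAreaRect(cn))
for (u,v) in [(490,103),(492,287)]:
    x,y=int(u*k),int(v*k);g=cv2.cvtColor(w1['frame'],cv2.COLOR_RGB2GRAY)[y-12:y+13,x-12:x+13]
    m=(g<0.72*np.median(g)).astype(np.uint8);n,l,st,ce=cv2.connectedComponentsWithStats(m);i=1+np.argmax(st[1:,4]);print('hole',st[i],ce[i]+[x-12,y-12])
```

```text
h5 [0.5775 0.269  0.038 ]
h2 [0.5868 0.1185 0.038 ]
hd3 [0.5821 0.219  0.099 ]
hd2 [0.5845 0.1682 0.099 ]
hd1 [0.5891 0.068  0.099 ]
cB [0.4346 0.097  0.099 ]
cA [0.4314 0.0388 0.099 ]
cBbase [0.435 0.099 0.031]
cAbase [0.4305 0.0414 0.031 ]
cup [ 0.5331 -0.3374  0.064 ]
head [ 0.6041 -0.1362  0.145 ]
f1 [ 0.509  -0.0678  0.    ]
f2 [ 0.4852 -0.1262  0.005 ]
f3 [ 0.5961 -0.1666  0.005 ]
f4 [ 0.6149 -0.1179  0.005 ]
tri cB [0.4348 0.0967 0.0989] [[0.4, 0.3], [-0.5, 0.7], [-0.9, -0.8]]
tri cA [0.4316 0.0399 0.0982] [[0.4, -1.7], [-1.3, 0.5], [-0.5, -1.1]]
tri head [ 0.6055 -0.135   0.1372] [[0.2, 1.3], [0.2, -0.1], [-0.3, -0.1]]
tri cup [ 0.5328 -0.3382  0.0617] [[-0.2, -0.0], [-1.6, 1.0], [-1.9, -1.2]]
tri h5 [0.5781 0.2699 0.0349] [[0.1, -0.5], [-0.0, -0.3], [0.3, 0.3]]
tri h2 [0.589  0.118  0.0381] [[2.4, 0.7], [-0.0, -0.5], [-0.8, 0.9]]
[   3    7   75   20 1287] [306.34887335  52.18570319]
((40.0, 16.5), (19.0, 74.0), 90.0)
hole [  5   4  15  17 204] [342.87745098  72.24019608]
hole [11  7  9 12 54] [347.7037037  201.85185185]
```

Run:
```python
from h import *
import pickle
S=pickle.load(open('S0.pkl','rb'));b=S['side']
w2=pickle.load(open('W2.pkl','rb'))
def axis(s,x0,y0,x1,y1):
    c=cv2.cvtColor(s['frame'],cv2.COLOR_RGB2HSV)[y0:y1,x0:x1]
    m=(c[:,:,1]<75).astype(np.uint8);n,l,st,ce=cv2.connectedComponentsWithStats(m);i=1+np.argmax(st[1:,4])
    ys,xs=np.where(l==i);P=np.c_[xs+x0,ys+y0].astype(np.float32);f=cv2.fitLine(P,cv2.DIST_L2,0,.01,.01).ravel()
    t=(P-f[2:])@f[:2];print(st[i],f.round(3),'ends',f[2:]+f[:2]*t.min(),f[2:]+f[:2]*t.max())
    return f,f[2:]+f[:2]*t.min(),f[2:]+f[:2]*t.max()
pl=[]
for s,bx in [(w2,(265,35,350,70)),(b,(322,195,370,252))]:
    f,e0,e1=axis(s,*bx);c,d0=ray(s,*e0);_,d1=ray(s,*e1);n=np.cross(d0,d1);pl.append((n/np.linalg.norm(n),c))
u=np.cross(pl[0][0],pl[1][0]);u/=np.linalg.norm(u);u*=np.sign(u[2])
A=np.array([pl[0][0],pl[1][0],[0,0,1]])
for z in [.022,.067,.104,.14]: print(z,np.linalg.solve(A,[pl[0][0]@pl[0][1],pl[1][0]@pl[1][1],z]).round(4))
print(u,'az',np.degrees(np.arctan2(u[1],u[0])),'lean',np.degrees(np.arccos(u[2])))
```

```text
[   3    7   76   21 1333] [ 1.00000e+00 -1.60000e-02  3.06287e+02  5.22760e+01] ends [267.94922   52.904964] [342.99466  51.6739 ]
[  7  11  31  41 315] [  0.569  -0.822 344.267 225.768] ends [330.97742 244.98438] [357.63434 206.43869]
0.022 [ 0.5227 -0.1072  0.022 ]
0.067 [ 0.5529 -0.1178  0.067 ]
0.104 [ 0.5778 -0.1265  0.104 ]
0.14 [ 0.602 -0.135  0.14 ]
[ 0.54764078 -0.19143223  0.81452027] az -19.267482902999745 lean 35.46004476819064
```

```bash
cat > pp.py <<'E'
from h import *
def F(tag): s=r.sense();print(tag,'t',round(s['clock'],2),'p',s['tcp_pos'].round(4),'f',s['contact_force'].round(1),'op',round(s['opening'],4),'gf',round(s['gripper_force'],1))
def pick(c,h):
    oc,oh=[180,0,86.8],[180,0,93.5]
    r.reach([*c,.335],oc); r.servo_line([*c,.2265],speed=.2); F('at')
    r.grab(30); F('grab'); r.servo_line([*c,.335],speed=.2); F('lift')
    r.reach([*h,.335],oh); r.servo_line([*h,.265],speed=.2); F('above'); r.servo_line([*h,.238],speed=.05);F('in')
def seat(h):
    r.servo_line([*h,.2275],speed=.05); F('down'); r.let_go(); r.wait(.2); F('rel'); r.servo_line([*h,.335],speed=.25)
E
python3 - <<'E'
from pp import *
pick((.4347,.0968),(.5780,.2692))
snap('side','p1.png');snap('scene','p1s.png')
E
```

```text
at t 6.25 p [0.4352 0.0965 0.2275] f [-0.2 -0.6 -0.3] op 0.0876 gf 0.0
grab t 7.38 p [0.4347 0.0968 0.2264] f [-0.8  0.4 -0.8] op 0.0153 gf 30.0
lift t 8.07 p [0.4346 0.0968 0.3337] f [-0.2  0.1 -1.3] op 0.0149 gf 30.0
above t 9.47 p [0.5778 0.2684 0.266 ] f [ 0.  -0.6 -0.6] op 0.015 gf 30.0
in t 10.17 p [0.578  0.2692 0.2379] f [ 0.9  0.3 -1.2] op 0.015 gf 30.0
```

The foot went below the mouth with no force on the tool, so I'll seat it and do the second one.

Run:
```python
from pp import *
seat((.5780,.2692))
h=(.5869,.1184)
pick((.4315,.0397),h)
if abs(r.sense()['contact_force'][2]+1)<4:
    seat(h)
    r.reach([.50,-.05,.42],[180,0,90])
    a=snap('side');b=snap('scene')
    f=lambda s,x0,y0,w,h:cv2.resize(s['frame'][y0:y0+h,x0:x0+w,::-1],(400,300),interpolation=cv2.INTER_CUBIC)
    cv2.imwrite('pics/c2.png',np.hstack([f(a,195,150,120,90),f(b,265,175,140,105)]))
    F('end')
```

```text
down t 10.62 p [0.5779 0.2691 0.227 ] f [ 0.3  0.3 -1.4] op 0.0148 gf 30.0
rel t 12.02 p [0.578  0.2692 0.2275] f [-0.5  0.2 -0.1] op 0.0878 gf 0.0
at t 14.35 p [0.432  0.0401 0.2274] f [-0.1 -0.3  0.1] op 0.0877 gf 0.0
grab t 15.49 p [0.4314 0.0397 0.2264] f [-0.8 -0.4  0.6] op 0.0142 gf 30.0
lift t 16.18 p [0.4314 0.0397 0.3337] f [-0.6 -0.2 -1.9] op 0.0143 gf 30.0
above t 17.42 p [0.5864 0.1179 0.266 ] f [ 0.6 -0.1 -1.1] op 0.0141 gf 30.0
in t 18.11 p [0.5869 0.1184 0.2379] f [-0.5 -0.5 -0.9] op 0.014 gf 30.0
down t 18.47 p [0.5868 0.1184 0.2271] f [-0.4 -0.1 -1.1] op 0.0142 gf 30.0
rel t 19.87 p [0.5869 0.1184 0.2275] f [-0.9  0.6 -0.8] op 0.0876 gf 0.0
end t 21.39 p [ 0.5007 -0.049   0.4181] f [ 0.4  0.5 -0.1] op 0.0879 gf 0.0
```

View pics/c2.png

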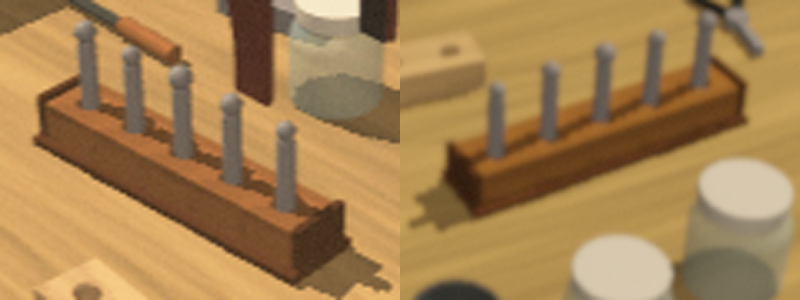

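All five punches stand upright at matching heights, and the carrier is empty. Next is the doming punch, with the IK for every waypoint checked before moving.

```bash
cat > dm.py <<'E'
from pp import *
from scipy.spatial.transform import Rotation as Ro
u=np.array([.5476,-.1914,.8145]);u/=np.linalg.norm(u);tip=np.array([.5227,-.1072,.022])
az=np.degrees(np.arctan2(u[1],u[0]));lean=np.arccos(u[2])
cup=np.array([.5330,-.3376,.064])
Rd=Ro.from_euler('xyz',[180,0,az+180])
ax=np.cross(u,[0,0,1]);ax/=np.linalg.norm(ax)
up=Ro.from_rotvec(ax*lean)*Rd
def pose(nose,psi=0,upright=True):
    R=Ro.from_euler('z',psi,degrees=True)*(up if upright else Rd)
    g=nose+.1*(np.array([0,0,1]) if upright else u)
    return (g-.163*R.as_matrix()[:,2]).tolist(),R.as_euler('xyz',degrees=True).tolist()
psi=-32.4-az
W={'hov':pose(tip+[0,0,.1],0,False),'grasp':pose(tip,0,False),'draw':pose(tip+.12*u,0,False),'lift':pose(tip+.12*u+[0,0,.05],0,False),
'turn':pose(tip+.12*u+[0.0,0,.05]),'over':pose(cup+[0,0,.105],psi),'end':pose(cup+[0,0,.04],psi)}
E
python3 - <<'E'
from dm import *
ok=True
for k,(p,o) in W.items():
    q=r.inverse_kinematics(p,o);ok&=q is not None;print(k,np.round(p,3),np.round(o,1),None if q is None else np.round(q,1))
if ok:
    r.reach(*W['hov']); r.servo_line(W['grasp'][0],speed=.12);F('at');r.grab(45);F('grab')
    snap('side','g.png');r.servo_line(W['draw'][0],speed=.1);F('draw')
    r.servo_line(W['lift'][0],speed=.15);F('lift')
E
```

```text
hov [ 0.513 -0.013  0.301] [-126.8    0.  -150.6] [   8.9  -15.   107.   -51.9   72.5 -101. ]
grasp [ 0.513 -0.013  0.201] [-126.8    0.  -150.6] [  8.9  -9.7 113.  -55.4  65.7 -91.2]
draw [ 0.579 -0.036  0.299] [-126.8    0.  -150.6] [   5.2   -5.1   98.5  -51.7   68.8 -102.2]
lift [ 0.579 -0.036  0.349] [-126.8    0.  -150.6] [   5.2   -6.6   94.7  -50.2   72.1 -106.6]
turn [ 0.488 -0.004  0.292] [ -98.6   22.5 -144.9] [ 13.3 -20.4 120.3 -85.9  64.  -60.1]
over [ 0.464 -0.192  0.292] [ -98.6   22.5 -158. ] None
end [ 0.464 -0.192  0.227] [ -98.6   22.5 -158. ] None
```

I left out `degrees=True`. The IK guard caught it and nothing moved.

```bash
sed -i "s/\[180,0,az+180\])/[180,0,az+180],degrees=True)/" dm.py
python3 - <<'E'
from dm import *
ok=True
for k,(p,o) in W.items():
    q=r.inverse_kinematics(p,o);ok&=q is not None;print(k,np.round(p,3),np.round(o,1),None if q is None else np.round(q,1))
if ok:
    r.reach(*W['hov']); r.servo_line(W['grasp'][0],speed=.12);F('at');r.grab(45);F('grab')
    r.servo_line(W['draw'][0],speed=.1);F('draw')
    r.servo_line(W['lift'][0],speed=.15);F('lift')
E
```

```text
hov [ 0.577 -0.126  0.366] [180.    0.  160.7] [-15.6   3.6  76.1   0.  100.3 -86.4]
grasp [ 0.577 -0.126  0.266] [180.    0.  160.7] [-15.6   4.8  85.    0.   90.2 -86.4]
draw [ 0.643 -0.149  0.364] [180.    0.  160.7] [-16.   14.4  64.4   0.  101.2 -86.8]
lift [ 0.643 -0.149  0.414] [180.    0.  160.7] [-16.   15.   58.7   0.  106.4 -86.8]
turn [ 0.499 -0.099  0.403] [180.   35.5 160.7] [-14.1 -24.4 100.3  -3.2  68.8 -84.6]
over [ 0.453 -0.287  0.402] [180.   35.5 147.6] [-36.8 -20.1  97.1   2.7  67.6 -94.6]
end [ 0.453 -0.287  0.337] [180.   35.5 147.6] [-36.8 -20.1 103.7   2.9  61.  -95. ]
at t 23.59 p [ 0.5777 -0.1264  0.2676] f [-0.8 -0.7  0.2] op 0.0876 gf 0.0
grab t 24.71 p [ 0.5774 -0.1264  0.2665] f [-0.8 -0.   0.5] op 0.0157 gf 45.0
draw t 26.06 p [ 0.643  -0.1492  0.3635] f [-0.1  0.4 -2. ] op 0.0152 gf 45.0
lift t 26.54 p [ 0.6431 -0.1493  0.4141] f [-0.  -0.6 -3.5] op 0.0157 gf 45.0
```

```bash
cat > pix.py <<'E'
from dm import *
def two(fn,c):
    out=[]
    for n,w,h in [('side',200,150),('scene',200,150)]:
        s=snap(n,f'{fn}_{n}.png');x,y=proj(s,c).astype(int);x0=min(max(x-w//2,0),560-w);y0=min(max(y-h//2,0),420-h)
        out.append(cv2.resize(s['frame'][y0:y0+h,x0:x0+w,::-1],(400,300),interpolation=cv2.INTER_CUBIC));print(n,x0,y0)
        import pickle;pickle.dump(s,open(f'{fn}_{n}.pkl','wb'))
    cv2.imwrite(f'pics/{fn}.png',np.hstack(out))
E
python3 - <<'E'
from pix import *
r.servo_line(*W['turn'],speed=.1);F('turn')
r.servo_line(*W['over'],speed=.12);F('over')
r.wait(.3);two('ov',cup+[0,0,.1])
E
```

```text
turn t 28.23 p [ 0.4994 -0.0991  0.4023] f [-0.1  0.7 -2.1] op 0.0154 gf 45.0
over t 29.99 p [ 0.4534 -0.2865  0.4018] f [ 0.   0.3 -3. ] op 0.0153 gf 45.0
side 328 188
scene 1 139
```

View pics/ov.png

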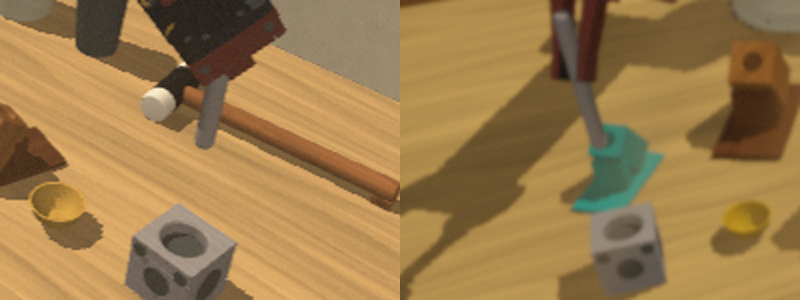

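The rod is held over the cup, with its nose at about (204,146) in the left crop and (598,145) in the right. I'll check the tilt numerically.

Run:
```python
from dm import *
import pickle
a=pickle.load(open('ov_side.pkl','rb'));b=pickle.load(open('ov_scene.pkl','rb'))
n=cup+[0,0,.105]
for s,ox,oy,off in[(a,328,188,0),(b,1,139,400)]:
    for h in(0,.07,.15):print(((proj(s,n+[0,0,h])-[ox,oy])*2+[off,0]).round(1))
A=lambda x,y:(a,x/2+328,y/2+188);B=lambda x,y:(b,(x-400)/2+1,y/2+139)
T=tri([A(204.5,147),B(599,146)]);print('tip',T.round(4),n.round(4))
# axis by planes: side (205,135)-(215,82); scene (566,25)-(596,135)
P=[]
for f,p,q in[(A,(206,138),(216.5,80)),(B,(596,137),(564,22))]:
    s,x,y=f(*p);c,d0=ray(s,x,y);s,x,y=f(*q);_,d1=ray(s,x,y);P.append(np.cross(d0,d1))
u2=np.cross(*P);u2/=np.linalg.norm(u2)*np.sign(u2[2]);print(u2.round(3),np.degrees(np.arccos(u2[2])))
```

```text
[202.6 145.5]
[217.5  77.4]
[236.6  -9.5]
[598.8 146.1]
[581.   86.7]
[558.4  11.4]
tip [ 0.5329 -0.3384  0.1686] [ 0.533  -0.3376  0.169 ]
[-0.035  0.015  0.999] 2.166989300084302
```

The tip is within 1 mm of where I planned it and the tilt is about 2°. I'll lower it to 4 cm above the mouth and check once more.

Run:
```python
from pix import *
r.servo_line(W['end'][0],speed=.06);r.wait(.6);F('end');two('fin',cup+[0,0,.05]);print(abs(r.sense()['joint_vel']).max())
```

```text
end t 32.23 p [ 0.4532 -0.2869  0.3367] f [-1.4  0.4 -3.3] op 0.0148 gf 45.0
side 323 210
scene 6 158
0.1716722676075942
```

View pics/fin.png

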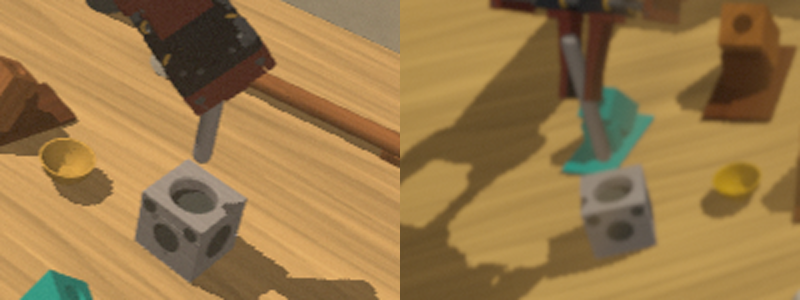

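The nose, at (203,160) on the left and (600,158) on the right, is steady above the cup. Handing in.

```bash
python3 -c "
from station import r
print(r.hand_in())"
```

```text
the job is handed in; nothing more can be done
None
```

I handed the job in at about 32 s, with no verdict returned: all five stand holes are filled, and the doming punch is held upright about 4 cm above the cup and centred to about 1 mm by the camera check.

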